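# Hold the weighted well cover open with its lever

## Robot

A 7-joint arm with a two-finger parallel gripper is mounted at the origin on a cart in front of the work surface, level with it; the furniture and walls round the work are solid. World frame = base frame: x ahead of the robot, y to its left, z up, the work surface at z = 0. Lengths are in m, angles in rad, forces in N, time in s.
With the tool pointing down it reaches from about 0.425 to 0.825 m from the base axis. Payload 3.6 kg.
Tool frame: the origin (TCP) lies between the finger pads; the fingertips stand 19 mm ahead of it and the grasp point (between the pads) is the TCP (robot.tip_extent is the distance from the TCP to the fingertips, in m); z points along the fingers, y is the line along which they close (so a half turn about z gives the same grasp; the last joint's range is limited). The gripper opens to 85 mm and grips with 20 to 120 N. Pads are 22 mm wide; open, the fingers measure 114 mm over their backs; the gripper's body (76 mm by 85 mm) begins 54 mm behind the grasp point. The pads swing forward as they close: fully open they stand 13 mm farther back than shut.
Start: joints at [1.282, 0.615, -0.013, 1.423, 0.008, 1.103, -0.04], TCP at [0.169, -0.628, 0.25] pointing down, gripper open.
Joint ranges: [-3.12, 3.12], [-0.3, 2.06], [-1.34, 1.32], [0.26, 2.42], [-1.36, 4.5], [0.01, 1.98], [-2.84, 2.84]. Speed limits (rad/s): [2.79, 2.79, 3.14, 3.14, 3.14, 3.14, 3.14].

## Interface

Orientations are given as a 3x3 rotation matrix whose columns are the frame's x, y, z axes.
In Python, from bench import robot gives the robot as it stands. Calls block until the motion is done:
- robot.movep(position, orientation): joint-space move of the TCP to a pose.
- robot.move_linear(position, attitude=None, vel=0.15, max_force=None): straight line of the TCP; attitude=None keeps the orientation; vel is the mean speed in m/s. With max_force (N) it stops when the force on the tool has changed by that much, and returns True; else False.
- robot.move_j(angles): joint-space move.
- robot.command_gripper(opening, squeeze=None): finger opening in m; squeeze is the grip in N (None keeps the last); returns when the fingers have stopped.
- robot.pause(seconds).
- robot.ik(position, orientation): joint angles nearest the present ones, or None.
- robot.read_state(): the state.
- robot.camera(name): name is "side" or "top"; returns (picture, depth): 384x512x3 uint8, red, green, blue; 384x512 float32, m along the optical axis (not along the pixel's ray), 0 where there is no reading.
- robot.calibration(name): a dict with "fx", "fy", "cx", "cy" (pixels), "k1" (the pictures are not rectified: a ray, as slopes to the right and down, at radius r is drawn at 1 + k1 r^2 times it, then the intrinsics apply), "position" and "orientation" of the camera in the world. Camera axes: x right, y down, z forward; pixel columns grow to the right and rows downward; lengths in m; the calibration is good to about 2 mm. A picture is of the moment at which its call begins. calibration takes no time and is no camera call.
A pose or a line that the arm cannot do raises robot.Unreachable and nothing moves.
- robot.job_done(): hands the job in; it is judged then, once.
The state is a dict: "clock": time; "joints": joint angles; "qvel": joint speeds; "joint_efforts": joint torques, N m; "eef_pos": TCP position; "ee_rot": TCP orientation; "wrist_force": force on the tool from outside, world axes, zero at the start; "wrist_torque": the same for the moment, N m; "width": finger opening in m; "gripper_force": force on a finger pad.
Only numpy, scipy, OpenCV 4.12 (cv2) and the standard library are available. Lean on these libraries where they do the work, as an engineer would, in place of code of your own. Each camera call takes 0.05 s, during which the arm holds its last target. There are 200 camera calls.

## Task

Push the red plate of the safety stop fully in, so that its yellow post slides out from under the lever; then press the orange pad on the lever's long end down onto the rubber bumper, so that the short end raises the heavy steel cover, and finish while still holding the pad down with the cover raised. It is all pushing and pressing with the fingers, nothing is to be picked up: do not touch the cover itself, keep the lever on its pivot, and leave the loupe, jar and bottle beside the fixture where they stand.

Things in the scene. Friction and masses are not known exactly. Their poses are not given: they have to be found in the camera images.
- well_fixture: Fixed bench fixture, grey base 305 x 130 x 8 mm. Origin on the bench below the lever's pivot; x runs from the pivot to the blue well with the steel cover (the long arm lies along -x), y points to the side of the red push plate. Rubber bumper under the long arm at x = -128 mm, top 29 mm above the bench; pivot posts 78 mm high at x = 0, y = +-33 mm; the well ends at x = 128 mm.
- pad (a point): Middle of the upper face of the orange pad (46 x 44 mm) at the lever's long end. At rest 115 mm above the bench, at fixture x = -141, y = 0 mm, sloping up by 12 degrees away from the well; pressed onto the bumper, 40 mm above the bench at x = -146 mm, sloping down by 18 degrees. Pressing takes 2.5 to 6 N; released, it comes back up. With the stop's post under the bar it goes down only a few mm.
- lever_seat (a point): Point of the lever that lies on the pivot axis while the lever sits properly in place.
- pivot (a point): Centre of the fixture's pivot rod, 66 mm above the bench, on which the lever rests.
- stop (a joint): Slide of the safety stop, m: 0 to 0.008 at the start (yellow post, 16 x 24 mm and 81 mm high, under the lever bar 70 mm from the pivot), 0.040 fully in (post clear of the bar). It grows as the red plate is pushed along the fixture's -y; 1.5 N of friction, and it stays where it is left.
- stop_plate (a point): Centre of the outer face of the stop's upright red push plate (44 mm wide, 10 to 60 mm above the bench, 8 mm thick), at fixture x = -70 mm, y = 125 mm minus the slide's value. The face looks along the fixture's +y; push it along -y.
- cover (a joint): Hinge of the heavy steel cover on the blue well, rad: 0 closed, about 0.45 when the lever is pressed right down on the bumper. A spring and its 0.9 kg weight close it.
- cover_nose (a point): Middle of the free end of the cover's nose (36 mm wide tongue), upper face, above the lever's short end, 82 mm above the bench when closed.
- lever: Loose lever (130 g): aluminium bar 18 mm wide with a groove that only rests on the pivot rod. Origin on the pivot axis; z up at rest, x towards the cover; the pad is at its -x end, its short end lies under the cover's nose.
- loupe: Black eye loupe, 39 mm across, 32 mm high, standing loose beside the fixture; origin at the centre of its underside. Leave alone.
- flux_jar: Jar with black lid, 45 mm across, 46 mm high, standing loose; origin at the centre of its underside. Leave alone.
- glue_bottle: Dark bottle with orange nozzle, 31 mm across, 82 mm high, standing loose; origin at the centre of its underside. Leave alone.
There are look-alikes about, which are no part of the job. Of the things that look like the lever, the largest one is meant.

How it is judged:
On the way, in this order (a step that is already met when the one before it is completed fails the run):
1. the stop is pushed in, its post clear of the lever, with the cover still shut (value of joint stop above 0.03 m and value of joint cover below 0.1 rad), for 0.1 s.
2. the lever is pressed down and the cover is up (value of joint cover above 0.4 rad and contact force between any of the fingers, the arm and lever above 1 N), for 0.2 s.
At the end, for the whole second after the job is handed in: The robot still presses on the lever with over 1 N, holding the cover steady at more than 0.40 rad; the stop is in by more than 30 mm and the lever sits on its pivot within 8 mm (all of step 2 and velocity of joint cover below 0.05 rad/s and value of joint stop above 0.03 m and distance between lever_seat and pivot below 0.008 m and linear speed of lever below 0.03 m/s); the arm keeps its last pose, push and grip.
It fails at once if the robot touches the cover (contact force between any of the fingers, the arm and cover above 1 N).
It fails at once if the lever is lifted off or knocked from its pivot (distance between lever_seat and pivot above 0.012 m).
It fails at once if the loupe, jar or bottle is moved by more than 15 mm (distance of any of loupe, flux_jar, glue_bottle from where it was at the start of the episode above 0.015 m).
It also fails if it takes over 38 s, if anything falls off the work surface, if the arm or the gripper's body presses on something with over 40 N, if the wrist force passes 120 N, or if a joint passes its speed limit or range.

## Working session

There is one attempt and no reset: what is moved stays moved. The work goes in short steps, each a Python script; the robot and the scene stay as the last script left them, time stands still between calls to the robot, and variables do not carry over. Pictures are saved under pics/ and viewed, at most 10 in all, crops included, and the job is handed in when it is done.

```bash
mkdir -p pics
cat > h.py <<'E'
import numpy as np, cv2
from bench import robot
def world(name, depth, uv=None):
    c=robot.calibration(name); K=np.array([[c['fx'],0,c['cx']],[0,c['fy'],c['cy']],[0,0,1]])
    h,w=depth.shape
    if uv is None:
        u,v=np.meshgrid(np.arange(w),np.arange(h)); uv=np.stack([u,v],-1).reshape(-1,2)
    n=cv2.undistortPoints(uv.astype(np.float32).reshape(-1,1,2),K,np.array([c['k1'],0,0,0,0.])).reshape(-1,2)
    d=depth[uv[:,1].astype(int),uv[:,0].astype(int)]
    P=np.c_[n*d[:,None],d]@np.array(c['orientation']).T+np.array(c['position'])
    return P,d
E
python3 - <<'E'
from h import *
for n in ('top','side'):
    p,d=robot.camera(n); np.savez(n+'0.npz',p=p,d=d)
    cv2.imwrite(f'pics/{n}0.png',cv2.resize(p[:,:,::-1],(768,576)))
    c=robot.calibration(n); print(n,c['position'],c['orientation'],c['fx'],(d>0).mean())
E
```

```text
top [ 0.43882341 -0.03865484  0.92504886] [[ 0.02740437 -0.99163754  0.12611105]
 [-0.99962271 -0.02741968  0.00161482]
 [ 0.00185661 -0.12610772 -0.99201482]] 361.466590767047 0.9960784912109375
side [ 0.56988802 -0.84378309  0.57805144] [[ 0.99982258  0.01871467 -0.0021398 ]
 [ 0.0115052  -0.5167821   0.85603966]
 [ 0.01491469 -0.85591239 -0.51690572]] 446.266550163007 0.9047444661458334
```

View pics/top0.png

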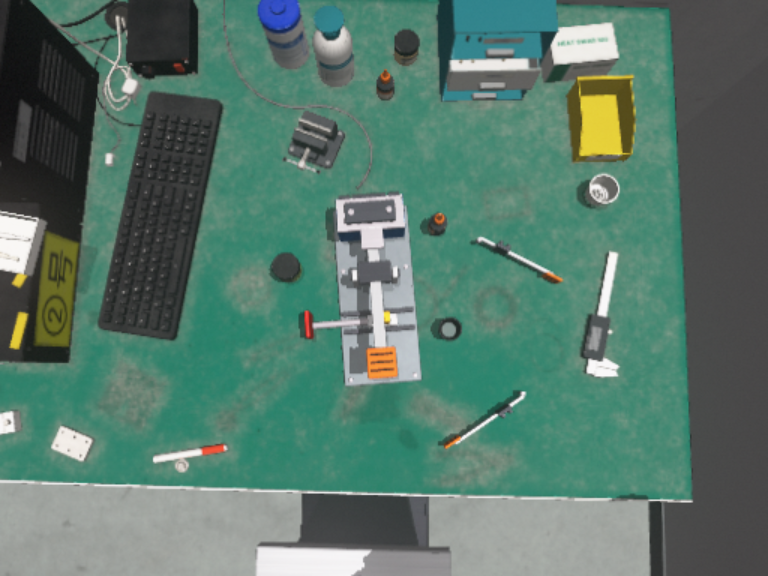

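View pics/side0.png

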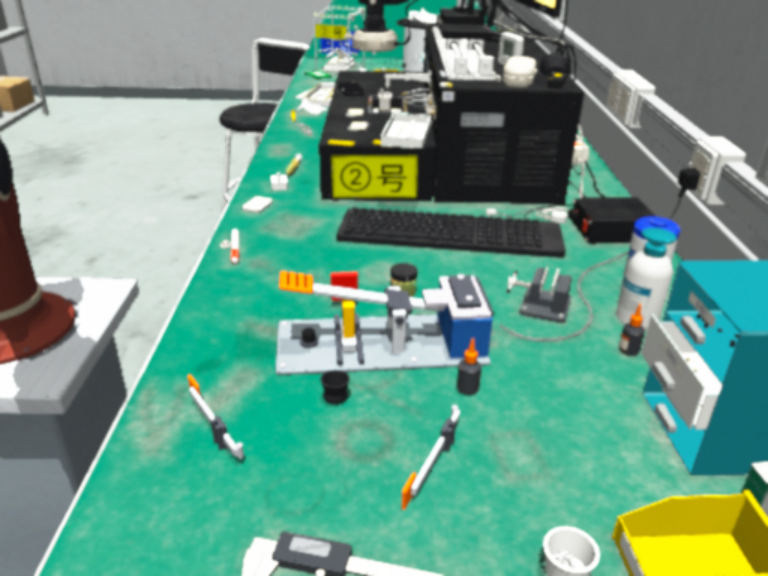

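The top view shows the pad at (382,362), the red plate at (308,324), the well at (370,215), the jar at (286,267), the loupe at (448,328) and the bottle at (438,223), all in the scaled picture. Next I measure them.

Run:
```python
from h import *
z=np.load('top0.npz'); p,d=z['p'],z['d']; P,_=world('top',d); P=P.reshape(384,512,3)
hsv=cv2.cvtColor(p,cv2.COLOR_RGB2HSV); H,S,V=[hsv[...,i].astype(int) for i in range(3)]
def rep(n,m,box):
    x0,x1,y0,y1=[int(b/1.5) for b in box]; k=np.zeros_like(m); k[y0:y1,x0:x1]=m[y0:y1,x0:x1]
    q=P[k]; print(n,len(q),'med',np.median(q,0).round(4),'lo',np.percentile(q,3,axis=0).round(3),'hi',np.percentile(q,97,axis=0).round(3)); return q
pad=rep('pad',(H>4)&(H<18)&(S>150)&(V>120),(355,410,335,390))
red=rep('red',((H<5)|(H>174))&(S>150)&(V>70),(290,325,300,350))
redtop=red[red[:,2]>.05]; print('redtop',redtop.mean(0).round(4),len(redtop))
rep('jar',(V<70)&(P[...,2]>.035),(265,305,248,290))
rep('loupe',(P[...,2]>.02),(430,468,310,345))
rep('bottle',(P[...,2]>.03),(424,450,205,240))
yp=rep('yellow',(H>20)&(H<32)&(S>140)&(V>120),(375,400,305,330))
# base plate: minAreaRect of points 4..13mm high, whole silhouette
m=(P[...,2]>.004)&(S<60)&(P[...,2]<.13); k=np.zeros_like(m);k[int(180/1.5):int(392/1.5),int(325/1.5):int(425/1.5)]=m[int(180/1.5):int(392/1.5),int(325/1.5):int(425/1.5)]
b=P[k&(P[...,2]<.014)]; r=cv2.minAreaRect(b[:,:2].astype(np.float32)*1000); print(r, cv2.boxPoints(r).round(0).tolist())
bar=P[k&(P[...,2]>.085)]; 
w=rep('well',(P[...,2]>.06)&(S<90),(330,408,190,240))
z=np.load('side0.npz'); p,d=z['p'],z['d']; P,_=world('side',d); P=P.reshape(384,512,3)
hsv=cv2.cvtColor(p,cv2.COLOR_RGB2HSV); H,S,V=[hsv[...,i].astype(int) for i in range(3)]
rep('S pad',(H>4)&(H<18)&(S>150)&(V>120),(270,318,265,296))
rep('S red',((H<5)|(H>174))&(S>150)&(V>70),(325,362,265,295))
rep('S post',(H>20)&(H<32)&(S>140)&(V>120),(335,360,298,350))
```

```text
pad 360 med [ 0.451  -0.0365  0.1159] lo [ 0.431 -0.057  0.11 ] hi [ 0.471 -0.016  0.121]
red 84 med [0.5087 0.0824 0.0593] lo [0.49  0.079 0.026] hi [0.528 0.088 0.062]
redtop [0.5104 0.0839 0.0593] 63
jar 227 med [0.6029 0.1261 0.0466] lo [0.585 0.105 0.039] hi [0.623 0.145 0.049]
loupe 89 med [ 0.5145 -0.1521  0.031 ] lo [ 0.493 -0.166  0.023] hi [ 0.53  -0.13   0.035]
bottle 128 med [ 0.6851 -0.1231  0.044 ] lo [ 0.675 -0.138  0.032] hi [ 0.701 -0.11   0.082]
yellow 27 med [ 0.5222 -0.0437  0.0808] lo [ 0.516 -0.046  0.066] hi [ 0.529 -0.039  0.084]
((593.3728637695312, -21.590545654296875), (354.6857604980469, 129.8633575439453), 6.074357986450195) [[410.0, 24.0], [424.0, -105.0], [777.0, -67.0], [763.0, 62.0]]
well 1225 med [ 0.6847 -0.0131  0.0837] lo [ 0.65  -0.062  0.075] hi [0.72  0.039 0.095]
S pad 83 med [ 0.452  -0.0416  0.1141] lo [ 0.43 -0.06  0.  ] hi [0.468 0.157 0.119]
S red 148 med [0.5128 0.0808 0.0496] lo [0.492 0.076 0.037] hi [0.53  0.086 0.06 ]
S post 187 med [ 0.5244 -0.0469  0.0584] lo [ 0.518 -0.05   0.018] hi [ 0.531 -0.005  0.082]
```

The yaw is about 6° and the pivot is near (0.591,-0.022). The plate, post, pad and well all agree with this. Now I push the stop.

```bash
cat >> h.py <<'E'
th=np.radians(6.0); ex=np.array([np.cos(th),np.sin(th),0]); ey=np.array([-np.sin(th),np.cos(th),0]); ez=np.array([0,0,1.])
piv=np.array([.451,-.0365,0])+.141*ex
def W(x,y,z): return piv+x*ex+y*ey+z*ez   # fixture -> world
def down(yax):                          # tool pointing down, best of the two half turns
    return [np.c_[np.cross(s*yax,-ez),s*yax,-ez] for s in (1,-1)]
def best(pos,yax):
    c=[(np.abs(q[6]),R) for R in down(yax) if (q:=robot.ik(pos,R)) is not None]
    return min(c,key=lambda t:t[0])[1]
E
python3 - <<'E'
from h import *
robot.command_gripper(0)
a=W(-.07,.170,.22); R=best(a,ex); robot.movep(a,R)
robot.move_linear(W(-.07,.170,.046),vel=.15)
s=robot.read_state(); print(s['clock'],s['eef_pos'],s['wrist_force'],s['width'])
r=robot.move_linear(W(-.07,.080,.046),vel=.04,max_force=12)
s=robot.read_state(); e=s['eef_pos']-piv; print(r,s['clock'],e@ex,e@ey,s['wrist_force'])
for n in ('top','side'):
    p,d=robot.camera(n); np.savez(n+'1.npz',p=p,d=d)
    if n=='side': cv2.imwrite('pics/side1.png',cv2.resize(p[140:290,150:350,::-1],(800,600)))
E
```

```text
5.1167 [0.5043629  0.14034341 0.04675857] [-0.53625235 -0.34723586 -0.06078309] 0.00016878366472186822
True 6.8583 -0.07013647679875878 0.09526266303583228 [0.80630532 0.9386339  1.06185541]
```

View pics/side1.png

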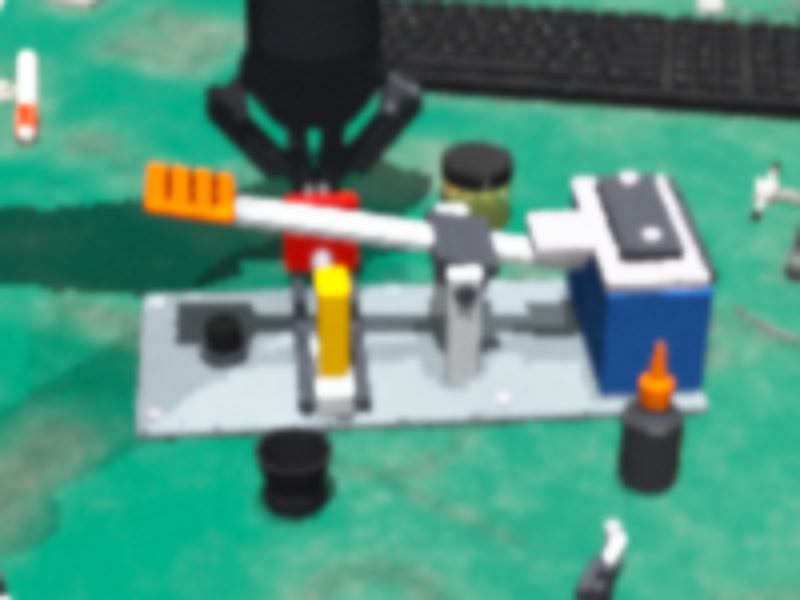

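The post (330,320) is clear of the bar, at the near end of its rail. The finger face at y≈0.084 gives a slide value of about 40 mm. Now I press the pad.

Run:
```python
from h import *
robot.move_linear(W(-.07,.13,.048),vel=.15)
robot.move_linear(W(-.07,.13,.20),vel=.2)
a=W(-.141,0,.20); R=best(a,ey); robot.movep(a,R)
t=robot.tip_extent
def arc(z): return W(-np.sqrt(.1493**2-(z-.066)**2)+.002,0,z+t)
robot.move_linear(arc(.124),vel=.12)
print(robot.read_state()['clock'],robot.read_state()['wrist_force'])
for z in (.105,.09,.075,.06,.05,.035):
    r=robot.move_linear(arc(z),vel=.04,max_force=15)
    s=robot.read_state(); e=s['eef_pos']-piv; print(r,round(s['clock'],2),np.round([e@ex,e@ey,e[2]-t],4),s['wrist_force'].round(1))
    if r: break
robot.pause(.3); print(robot.read_state()['wrist_force'].round(1))
p,d=robot.camera('side'); cv2.imwrite('pics/side2.png',cv2.resize(p[140:290,150:350,::-1],(800,600)))
```

```text
10.2 [ 0.84352009 -0.8587715   0.07866013]
False 10.85 [-1.414e-01  1.000e-04  1.053e-01] [2.9 1.1 2. ]
False 11.38 [-0.1459  0.      0.0897] [ 0.8 -0.7  3.1]
False 11.91 [-0.1472 -0.      0.0747] [1.2 0.1 2.7]
False 12.43 [-0.1474 -0.      0.0598] [1.2 0.7 2.3]
False 12.83 [-1.467e-01 -1.000e-04  4.980e-02] [0.3 0.3 0.7]
True 13.14 [-1.455e-01  1.000e-04  4.220e-02] [-2.2 -2.  10.3]
[-2.  -1.4  8.7]
```

View pics/side2.png

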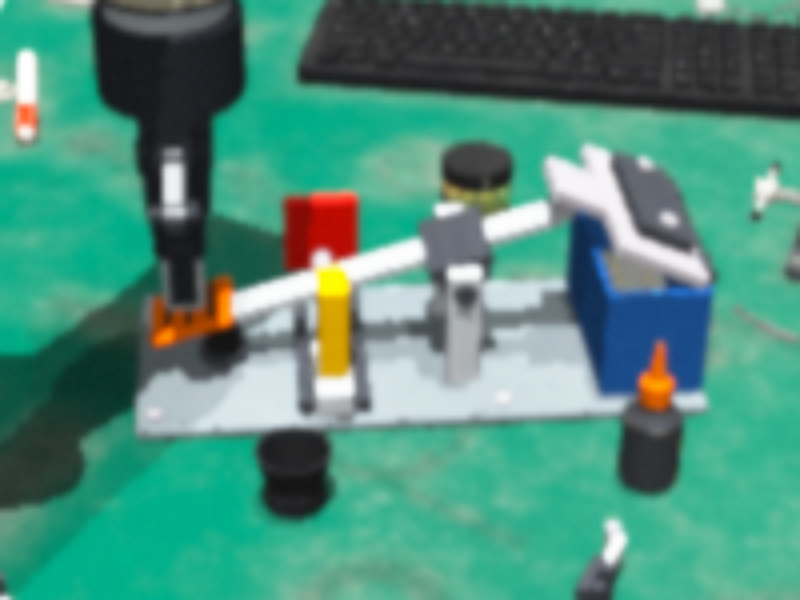

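The pad (190,310) is on the bumper and the cover (630,210) is raised. The press holds steady at about 9 N, and the lever sits on its pivot.

```bash
python3 -c "
from h import *
print(robot.read_state()['wrist_force']); print(robot.job_done())"
```

```text
[-1.53854286 -0.53517885  9.08321667]
the job is handed in; nothing more can be done
None
```

I pushed the stop fully in and handed the job in at about 13 s on the clock, with the arm still pressing the pad onto the bumper at about 9 N and the cover raised; no verdict was returned.

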